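Clamp a new edging strip onto the kitchen chopping board

TASK

Mend the chopping board lying in the hand clamp: lay the loose wooden edging strip across the projecting ends of the two bearers, along the board's open edge and centred between the jaws, and let go of it. Then pump the yellow clamp trigger against its black handle, moving the jaw by the trigger alone, until the jaw has pushed the strip tight against the board and its sprung pad is pressed about half-way in (never nearly to its stop, which would crush the strip). The clamp has no lock, so finish while still holding the trigger squeezed like that; leave the other kitchen things where they stand.

Things in the scene. Friction and masses are not known exactly. Their poses are not given: they have to be found in the camera images.
- strip_center (a point): Centre of the loose strip: plain mid-brown wood, 180 mm long (its x axis), 22 mm wide (y), 26 mm tall (z), about 70 g. It starts lying flat on the stone to the robot's right.
- board_edge (a point): Middle of the chopping board's open edge, 33 mm above the stone, which is the height of the strip's centre when it lies on the bearers. x runs along the edge, +y points away from the board, level, to the jaw and handle; z up. Pale board 200 (x) by 130 mm (y), 22 mm thick, its top 42 mm above the stone, on two dark bearers. With the strip home its centre is 11 mm along +y from here.
- lay_mid (a point): Midway between the two bearers' projecting ends, 20 mm above the stone (level with the bearers' tops), 37 mm along +y from the board's edge; same axes as board_edge. Bearers: 24 mm wide, 20 mm high, centred 62 mm to either side (x) of this point, projecting 75 mm beyond the board's edge along +y. The strip laid with its middle above this point leaves at least 25 mm at either side free.
- pad_face (a point): Middle of the front face of the sprung jaw pad (dark rubber with a yellow back, 50 mm along x, 30 mm tall, centred 33 mm above the stone); same axes as board_edge; the jaw moves along -y. At the start it stands 74 to 88 mm from the board's edge; with the strip home it is 22 mm from it.
- pad (a joint): How far the spring pad is pressed back into the jaw, m: 0 free, 0.020 at its stop; 1000 N/m, so 0.010 (half-way) is 10 N on the strip. Past 0.017 counts as crushed.
- plunger: The steel toothed rod with the jaw head and pad, sliding through the clamp along -y (the board_edge frame). Origin at the jaw head's front, 30 mm behind the face of the free pad. A brake of about 4 N keeps it where it is left; only the trigger is to move it.
- trigger: Yellow trigger lever, jaw side of the handle; origin on its hinge pin, 91 mm above the stone. 24 mm wide (x), 10 mm thick, top 172 mm above the stone. At rest it leans to the jaw; a full squeeze tips it 0.37 rad to the handle (+y of board_edge) and sends the jaw 15 mm (three 5 mm teeth) to the board. Released, a spring returns it and the jaw stays, with at most about 4 mm of pad compression left.
- trigger_grip (a point): Grip point on the trigger's outer (jaw-side) face, 65 mm up the lever from the pin, about 154 mm above the stone; it moves with the trigger, 23 mm in a full squeeze, which needs 4 to 20 N. At rest it is 55 mm from handle_grip, fully squeezed about 32 mm.
- handle_grip (a point): Fixed point on the outer face (away from the jaw) of the black upright handle, 156 mm above the stone; same axes as board_edge. The handle is 30 mm wide (x), 20 mm thick (y) and its top is 177 mm above the stone. Nothing stands within 60 mm of the grip of handle and trigger at this height.
- pan: Bystander: aluminium pressure pan, 190 mm across, 122 mm high, black lever-lock handle; origin under its centre.
- bowls: Bystander: stack of three steel bowls, 172 mm across, 86 mm high; origin under its centre.
- teapot: Bystander: blue ceramic teapot, 140 mm across plus spout and handle, 126 mm high; origin under its centre.
- tray: Bystander, fixed: steel tray 200 by 280 by 18 mm; origin under its centre.
- cup_a: Bystander: white cup on the tray, 72 mm across, 70 mm high; origin under its centre.
- cup_b: Bystander: second white cup on the tray, 72 mm across, 70 mm high; origin under its centre.
- spice_jar: Bystander: amber jar with red cap, 76 mm across, 130 mm high; origin under its centre.
There are look-alikes about, which are no part of the job. What is meant by the part that bears strip_center is not orange, and is the larger of those in its own colour.

How it is judged:
By the outcome, as a careful person would: the job done as asked, in the order asked, and still so for the second after the job is handed in, while the arm keeps its last pose, push and grip.
It also fails if it takes over 72 s, if anything falls off the work surface, if the arm or the gripper's body presses on something with over 40 N, if the wrist force passes 120 N, or if a joint passes its speed limit or range.

ROBOT

A 6-joint arm with a two-finger parallel gripper is mounted at the origin on the work surface. World frame = base frame: x ahead of the robot, y to its left, z up, the work surface at z = 0. Lengths are in m, angles in rad, forces in N, time in s.
With the tool pointing down it reaches from about 0.35 to 0.875 m from the base axis. Payload 4.2 kg.
Tool frame: the origin (TCP) lies on the centre line of the jaws, within the pads' length; the fingertips stand 8 mm ahead of it and the grasp point (between the pads) lies 11 mm behind it; z points along the fingers, y is the line along which they close (so a half turn about z gives the same grasp; the last joint's range is limited). The gripper opens to 87 mm and grips with 3 to 60 N. Pads are 19 mm wide; open, the fingers measure 117 mm over their backs; the gripper's body (75 mm by 190 mm) begins 51 mm behind the grasp point.
Start: joints at [-1.009, 0.385, 0.008, 0, -1.194, -0.259], TCP at [0.186, -0.597, 0.231] pointing down, gripper open.
Joint ranges: [-3.14, 3.14], [-1.21, 2.06], [-1.07, 1.41], [-3.16, 2.05], [-2.99, -0.16], [-3.1, 3.1]. Speed limits (rad/s): [2.79, 2.79, 3.14, 3.14, 3.14, 3.14].

INTERFACE

Orientations are given as a rotation vector (axis times angle).
In Python, from cell import robot gives the robot as it stands.
- The arm moves only by the tool arm_command, never from a script. Its argument "plan" is a list of rows, each a list of 2 entries, a list of its own where there are three numbers: the shift along the tool's x, y, z as a fraction of full scale, then the turn, a rotation vector about the tool's x, y, z as a fraction of full scale. In form: [[[dx, dy, dz], [rx, ry, rz]], ...]. A call has 1 to 8 rows; each row is the pose to reach, as a shift and turn from the pose commanded when the call began, along the tool's axes at that moment; what a row does not reach only later rows make up. Full scale, the value 1, is 0.25 m for a shift and pi/4 rad for a turn. A row lasts 1/12 s, in which the tool goes at most 41.7 mm and 7.16 degrees, less where a joint would pass 70% of its speed; a pose out of reach is approached as far as the arm can. A call with a number of a shift or a turn outside -1 to 1 is refused whole. A call with a gripper value outside its range is refused whole. "jaw" is the opening, from 0 (shut) to 1 (fully open), set as the call begins (left out, the last holds). The fingers move at their own pace and stop on an object; the grip force is fixed at half the most. Time passes only in rows, so rows that repeat a pose let the fingers close. It gives the time, the measured TCP pose, the force, the opening and the grip force at its end, in the units of the state.
- robot.get_state(): the state, without advancing time (a new reading comes with each control period).
- robot.snapshot(name): name is "side" or "top"; returns (picture, depth): 420x560x3 uint8, red, green, blue; 420x560 float32, m along the optical axis (not along the pixel's ray), 0 where there is no reading.
- robot.camera_params(name): a dict with "mtx" (3x3 intrinsics, pixels), "distortion" ([k1, k2, p1, p2, k3] as OpenCV has them; the pictures are not rectified), "R" (3x3) and "t" (3): a world point X has camera coordinates R X + t. Camera axes: x right, y down, z forward; pixel columns grow to the right and rows downward; lengths in m; the calibration is good to about 2 mm. A picture is of the moment at which its call begins. camera_params takes no time and is no camera call.
- robot.sign_off(): hands the job in; it is judged then, once.
Trained networks look in the newest picture that a camera, given by its name, has taken for a name from the list of things; names that differ only in an ending like _2 or _b are one class to them, and where a whole thing is asked for, a point or a joint stands for the part that bears it (a point fixed in the world has none). Each returns a list of dicts, best first, with "confidence" (0 to 1); they miss things now and then, are a little off and sometimes report something else, mostly with a low value. They report only what shows in the picture. A call takes as long as a camera call. They do not tell look-alikes from the thing itself.
- robot.look_for(camera, query): "point" ([x, y, z] in m, in world coordinates, good to about 4 mm: the middle of the surface that is visible of it).
- robot.pinpoint(camera, query): "point" ([x, y, z] in m, in world coordinates, good to about 4 mm: a listed point, or the origin of a listed thing).
The state is a dict: "t": time; "joint_positions": joint angles; "joint_velocities": joint speeds; "effort": joint torques, N m; "tcp_pos": TCP position; "eef_rot": TCP orientation; "contact_force": force on the tool from outside, world axes, zero at the start; "ft_torque": the same for the moment, N m; "opening": finger opening in m; "grasp_force": force on a finger pad.
Only numpy, scipy, OpenCV 4.12 (cv2) and the standard library are available. Lean on these libraries where they do the work, as an engineer would, in place of code of your own. Each camera call takes 0.05 s, during which the arm holds its last target. There are 200 camera calls.

## Working session

There is one attempt and no reset: what is moved stays moved. The work goes in short steps, Python scripts to look and compute and a tool call to move; the robot and the scene stay as the last step left them, time stands still between calls to the robot, and variables do not carry over. Pictures are saved under pics/ and viewed, at most 10 in all, crops included, and the job is handed in when it is done.

Besides the shell and the picture viewer there is one more tool, called after "Emit:" by a JSON object that holds its "name" and its "arguments", one argument or row to a line. arm_command: Moves the arm, as the interface text tells. Its arguments: {"type":"object","properties":{"plan":{"type":"array"},"jaw":{"type":"number"}},"required":["plan"]}

```bash
ls; mkdir -p pics; cat > h.py <<'E'
import numpy as np, cv2
from scipy.spatial.transform import Rotation as Ro
from cell import robot
def snap(n,f=None):
    p,d=robot.snapshot(n)
    if f: cv2.imwrite('pics/'+f,p[:,:,::-1])
    return p,d
def world(n,uv,d):
    c=robot.camera_params(n);uv=np.asarray(uv,float).reshape(-1,2)
    z=np.array([d[int(v),int(u)] for u,v in uv])
    q=cv2.undistortPoints(uv.reshape(-1,1,2),np.array(c['mtx']),np.array(c['distortion'])).reshape(-1,2)
    X=np.c_[q*z[:,None],z]
    return (X-np.array(c['t']))@np.array(c['R'])
def pix(n,X):
    c=robot.camera_params(n);R=np.array(c['R'])
    return cv2.projectPoints(np.asarray(X,float).reshape(-1,1,3),cv2.Rodrigues(R)[0],np.array(c['t'],float),np.array(c['mtx']),np.array(c['distortion']))[0].reshape(-1,2)
def goal(pos,rv=None):
    s=robot.get_state();T=Ro.from_rotvec(s['eef_rot'])
    print('shift',T.inv().apply(np.array(pos)-s['tcp_pos'])/0.25)
    if rv is not None: print('turn',(T.inv()*Ro.from_rotvec(rv)).as_rotvec()/(np.pi/4))
E
python3 - <<'E'
from h import *
np.set_printoptions(precision=4,suppress=True)
print(robot.get_state())
a,_=snap('side'); b,_=snap('top')
cv2.imwrite('pics/a.png',a[:,:,::-1]);cv2.imwrite('pics/b.png',b[:,:,::-1])
for n in ('top','side'):
    for q in ['strip_center','board_edge','lay_mid','pad_face','trigger_grip','handle_grip','trigger','plunger']:
        print(n,q,[(np.round(r['point'],4),round(r['confidence'],2)) for r in robot.pinpoint(n,q)][:4])
E
```

```text
pics
{'t': 0.0, 'joint_positions': array([-1.0094,  0.3856,  0.0067, -0.0005, -1.194 , -0.2586]), 'joint_velocities': array([ 0.0002, -0.0005, -0.001 ,  0.0008,  0.0018,  0.0005]), 'effort': array([  0.0005, -39.0667,  18.7407,   4.2198,   0.011 ,  -0.0002]), 'tcp_pos': array([ 0.1862, -0.596 ,  0.2295]), 'eef_rot': array([ 0.4735, -3.1053, -0.0033]), 'contact_force': array([-0.1199, -0.3503, -0.2544]), 'ft_torque': array([-0.0441,  0.0817, -0.0442]), 'grasp_force': 0.0, 'opening': 0.08721467324146236}
top strip_center [(array([ 0.3332, -0.2077,  0.0137]), 0.82), (array([ 0.5033, -0.3294,  0.0134]), 0.55), (array([ 0.5315, -0.4645,  0.0104]), 0.53)]
top board_edge [(array([ 0.5528, -0.0199,  0.0337]), 0.92)]
top lay_mid [(array([0.5488, 0.0176, 0.0178]), 0.74)]
top pad_face [(array([0.5516, 0.0615, 0.0371]), 0.65)]
top trigger_grip [(array([0.5569, 0.1288, 0.1561]), 0.62), (array([0.559 , 0.1876, 0.1528]), 0.2)]
top handle_grip [(array([0.5616, 0.1858, 0.1554]), 0.77)]
top trigger [(array([0.55  , 0.0168, 0.0167]), 0.69), (array([0.5533, 0.1442, 0.092 ]), 0.4)]
top plunger [(array([0.5541, 0.0899, 0.0293]), 0.47), (array([ 0.5042, -0.3271,  0.0129]), 0.25)]
side strip_center [(array([ 0.5047, -0.3297,  0.0132]), 0.78), (array([ 0.5314, -0.4606,  0.0102]), 0.68), (array([ 0.3348, -0.208 ,  0.0127]), 0.66)]
side board_edge [(array([ 0.5477, -0.0188,  0.0333]), 0.85), (array([0.5485, 0.0163, 0.0194]), 0.74)]
side lay_mid [(array([0.5517, 0.0179, 0.0182]), 0.64)]
side pad_face []
side trigger_grip []
side handle_grip [(array([0.4056, 0.5081, 0.0015]), 0.3)]
side trigger [(array([ 0.7763,  0.0025, -0.0022]), 0.2)]
side plunger []
```

View pics/a.png

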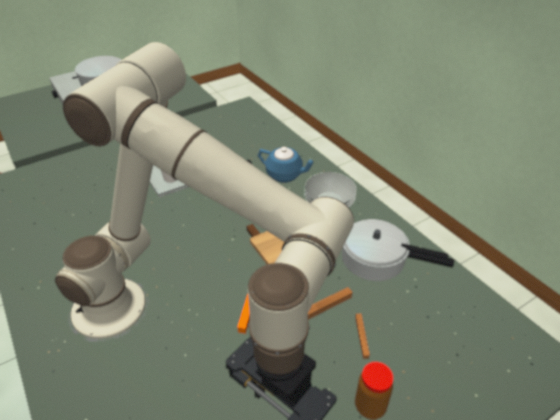

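View pics/b.png

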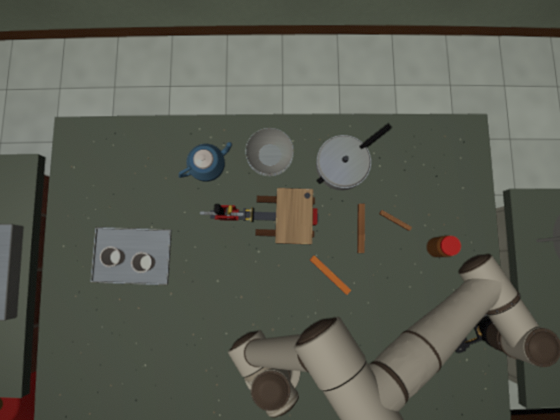

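The side view shows the wide brown strip at about (330,303), the orange look-alike at (245,310) and a thin brown one at (362,335). In the top view the strip is at (361,228) with its length along x, the board at (295,215), and the clamp handle and trigger at about (228,213). Next I'll measure the strip and clamp yaw.

```bash
python3 - <<'E'
from h import *
np.set_printoptions(precision=4,suppress=True)
p,d=snap('top')
hsv=cv2.cvtColor(p,cv2.COLOR_RGB2HSV)
def cloud(u0,u1,v0,v1):
    g=np.array([(u,v) for v in range(v0,v1) for u in range(u0,u1)]);return g,world('top',g,d),hsv[g[:,1],g[:,0]]
def rect(W):
    r=cv2.minAreaRect((W[:,:2]*1000).astype(np.float32));return r,np.median(W,0)
def ori(W):
    c=W[:,:2].mean(0);w,v=np.linalg.eigh(np.cov((W[:,:2]-c).T));return c,v[:,1],np.sqrt(w*12)
g,W,h=cloud(345,377,195,262); m=(W[:,2]>.015)&(W[:,2]<.04)&(h[:,1]>80);print('strip',m.sum(),rect(W[m]),ori(W[m]))
g,W,h=cloud(265,325,180,252); m=(W[:,2]>.034)&(W[:,2]<.05)&(h[:,1]>60)&(h[:,2]>110);print('board',m.sum(),rect(W[m]),ori(W[m]))
b=W[m]; 
g,W,h=cloud(195,275,190,240)
for lo,hi in((.012,.027),(.027,.06),(.1,.15),(.15,.165),(.165,.185)):
    m=(W[:,2]>lo)&(W[:,2]<hi)
    if m.sum()>3: print(lo,m.sum(),W[m].min(0),W[m].max(0),np.median(W[m],0))
cv2.imwrite('pics/c.png',cv2.resize(p[170:260,190:390,::-1],None,fx=4,fy=4,interpolation=cv2.INTER_CUBIC))
for q in ['board_edge','lay_mid','pad_face','trigger_grip','handle_grip','trigger','plunger','strip_center']:
    print(q,[(np.round(r['point'],4),round(r['confidence'],2)) for r in robot.pinpoint('top',q)][:3])
s=robot.get_state();print(s['t'],Ro.from_rotvec(s['eef_rot']).as_matrix())
E
```

```text
strip 340 (((499.8919372558594, -327.6572265625), (23.551559448242188, 176.3561553955078), 88.03002166748047), array([ 0.4987, -0.3273,  0.0244])) (array([ 0.4989, -0.3274]), array([-0.9992,  0.0394]), array([0.0248, 0.1781]))
board 1899 (((544.4976806640625, -88.66414642333984), (141.64163208007812, 198.70262145996094), 87.66810607910156), array([ 0.5399, -0.083 ,  0.0408])) (array([ 0.5422, -0.0829]), array([-0.9999, -0.0106]), array([0.1302, 0.1959]))
0.012 354 [ 0.4756 -0.0114  0.012 ] [0.6214 0.2212 0.0268] [0.5464 0.0328 0.0186]
0.027 219 [0.525  0.0639 0.0283] [0.5757 0.2572 0.0591] [0.5519 0.1153 0.0418]
0.1 78 [0.532  0.1293 0.1002] [0.5749 0.1882 0.1485] [0.5429 0.166  0.1041]
0.15 18 [0.5387 0.1356 0.1509] [0.5664 0.1824 0.1644] [0.5475 0.1664 0.158 ]
0.165 77 [0.5403 0.1278 0.1653] [0.5676 0.1869 0.1821] [0.5528 0.1711 0.1737]
board_edge [(array([ 0.553 , -0.0203,  0.0318]), 0.82)]
lay_mid [(array([0.5512, 0.0167, 0.0194]), 0.81), (array([0.5548, 0.1463, 0.0927]), 0.58)]
pad_face [(array([ 0.4279, -0.6073,  0.0041]), 0.71), (array([0.5526, 0.0637, 0.0358]), 0.62)]
trigger_grip [(array([0.553 , 0.1298, 0.1582]), 0.45)]
handle_grip [(array([0.5587, 0.1894, 0.1552]), 0.96)]
trigger [(array([0.5508, 0.1451, 0.0914]), 0.42)]
plunger [(array([ 0.5003, -0.3295,  0.0139]), 0.46)]
strip_center [(array([ 0.3306, -0.2071,  0.0118]), 0.69), (array([ 0.5046, -0.3276,  0.0108]), 0.64), (array([ 0.5301, -0.4643,  0.0111]), 0.5)]
1.35 [[-0.9545 -0.2982 -0.    ]
 [-0.2982  0.9545  0.0001]
 [ 0.      0.0001 -1.    ]]
```

View pics/c.png

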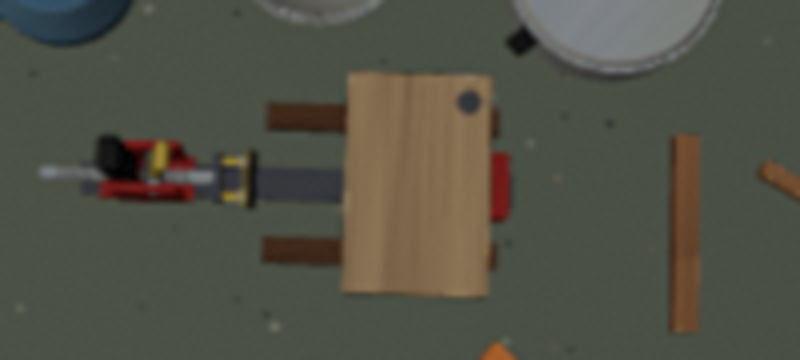

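The crop shows the bearers projecting at left, (305,117) and (300,250), the pad face at about (252,178) and the handle and trigger at (110,155) and (158,158). Strip and clamp share nearly the same yaw, about 0.035 rad. I'll grip the strip 55 mm off its centre, so that the gripper's body stays clear of the trigger.

```bash
cat >> h.py <<'E'
a=0.035
RT=Ro.from_matrix(np.array([[-np.cos(a),np.sin(a),0],[np.sin(a),np.cos(a),0],[0,0,-1]]).T).as_rotvec()
RT=Ro.from_matrix(np.array([[-np.cos(a),np.sin(a),0],[np.sin(a),np.cos(a),0],[0,0,-1.]]).T).as_rotvec()
E
sed -i '/^RT=.*-1\]\]/d' h.py
python3 - <<'E'
from h import *
np.set_printoptions(precision=4,suppress=True)
print(Ro.from_rotvec(RT).as_matrix())
goal([.447,-.326,.12],RT)
E
```

```text
[[-0.9994  0.035  -0.    ]
 [ 0.035   0.9994  0.    ]
 [ 0.     -0.     -1.    ]]
shift [-1.3177  0.7219  0.4421]
turn [ 0.0001 -0.      0.4302]
```

Emit:
{"name": "arm_command", "arguments": {
  "plan": [
    [[-0.16,0.09,0.05],[0,0,0.15]],
    [[-0.33,0.18,0.11],[0,0,0.3]],
    [[-0.5,0.27,0.16],[0,0,0.43]],
    [[-0.66,0.36,0.21],[0,0,0.43]],
    [[-0.83,0.45,0.26],[0,0,0.43]],
    [[-0.9,0.5,0.3],[0,0,0.43]],
    [[-0.9,0.5,0.3],[0,0,0.43]]
  ],
  "jaw": 0.6
}}

```text
t: 1.93
tcp_pos: [0.3656, -0.4069, 0.1543]
eef_rot: [-0.051, -3.14, -0.002]
contact_force: [-0.3, 0.8, 0.3]
opening: 0.0541
grasp_force: 0.0
```

```bash
python3 - <<'E'
from h import *
np.set_printoptions(precision=4,suppress=True)
goal([.447,-.326,.06],RT)
p,d=snap('side')
for q in ['strip_center','board_edge','lay_mid','pad_face','trigger_grip','handle_grip','trigger','plunger']:
    print(q,[(np.round(r['point'],4),round(r['confidence'],2)) for r in robot.pinpoint('side',q)][:3])
E
```

```text
shift [-0.3153  0.3334  0.3776]
turn [ 0.0019 -0.001   0.0036]
strip_center [(array([ 0.3317, -0.212 ,  0.0117]), 0.9), (array([ 0.5033, -0.3295,  0.0139]), 0.71), (array([ 0.5308, -0.4603,  0.0118]), 0.66)]
board_edge [(array([ 0.546 , -0.0196,  0.0307]), 0.98)]
lay_mid [(array([0.5493, 0.0166, 0.018 ]), 0.6)]
pad_face [(array([0.5502, 0.0601, 0.0321]), 0.43)]
trigger_grip [(array([0.5509, 0.1276, 0.1525]), 0.42)]
handle_grip [(array([0.5538, 0.1838, 0.1528]), 0.88)]
trigger [(array([0.5556, 0.1442, 0.0896]), 0.57)]
plunger [(array([0.5524, 0.0884, 0.0375]), 0.71)]
```

Emit:
{"name": "arm_command", "arguments": {
  "plan": [
    [[-0.1,0.11,0.1],[0,0,0]],
    [[-0.21,0.22,0.2],[0,0,0]],
    [[-0.315,0.333,0.3],[0,0,0]],
    [[-0.315,0.333,0.4],[0,0,0]],
    [[-0.315,0.333,0.48],[0,0,0]],
    [[-0.315,0.333,0.54],[0,0,0]],
    [[-0.315,0.333,0.564],[0,0,0]],
    [[-0.315,0.333,0.564],[0,0,0]]
  ]
}}

```text
t: 3.05
tcp_pos: [0.4444, -0.3299, 0.0132]
eef_rot: [-0.057, -3.138, -0.002]
contact_force: [-0.2, 0.5, 0.0]
opening: 0.0521
grasp_force: 0.0
```

Emit:
{"name": "arm_command", "arguments": {
  "plan": [
    [[0,0,0],[0,0,0]],
    [[0,0,0],[0,0,0]],
    [[0,0,0],[0,0,0]],
    [[0,0,0],[0,0,0]],
    [[0,0,0],[0,0,0]]
  ],
  "jaw": 0.1
}}

```text
t: 3.47
tcp_pos: [0.4458, -0.33, 0.0154]
eef_rot: [0.055, 3.14, -0.001]
contact_force: [-0.7, -0.1, 0.3]
opening: 0.0267
grasp_force: 0.2
```

Emit:
{"name": "arm_command", "arguments": {
  "plan": [
    [[0,0,0],[0,0,0]],
    [[0,0,0],[0,0,0]],
    [[0,0,0],[0,0,0]]
  ]
}}

```text
t: 3.72
tcp_pos: [0.4457, -0.3298, 0.0152]
eef_rot: [0.054, 3.141, -0.001]
contact_force: [-1.2, 1.0, 4.5]
opening: 0.0218
grasp_force: 30.0
```

Emit:
{"name": "arm_command", "arguments": {
  "plan": [
    [[0,0,-0.08],[0,0,0]],
    [[0,0,-0.16],[0,0,0]],
    [[0,0,-0.26],[0,0,0]],
    [[0,0,-0.36],[0,0,0]],
    [[0,0,-0.36],[0,0,0]]
  ]
}}

```text
t: 4.13
tcp_pos: [0.4483, -0.3311, 0.1093]
eef_rot: [0.053, 3.133, -0.007]
contact_force: [0.4, -1.3, -0.2]
opening: 0.0217
grasp_force: 30.0
```

```bash
python3 - <<'E'
from h import *
np.set_printoptions(precision=4,suppress=True)
snap('top'); p,d=snap('side','d.png')
for n in('top','side'):
  for q in ['strip_center']:
    print(n,[(np.round(r['point'],4),round(r['confidence'],2)) for r in robot.pinpoint(n,q)][:4])
s=robot.get_state();print(s['t'],s['tcp_pos'],s['eef_rot'],s['opening'],s['grasp_force'],s['joint_positions'])
p=p[200:400,200:420];cv2.imwrite('pics/d.png',cv2.resize(p[:,:,::-1],None,fx=2.5,fy=2.5))
goal([.4965,.0195,.12],RT)
E
```

```text
top [(array([ 0.5337, -0.4644,  0.0085]), 0.44)]
side [(array([ 0.528 , -0.4619,  0.0112]), 0.83), (array([ 0.3322, -0.2092,  0.0151]), 0.72), (array([ 0.5078, -0.3322,  0.1032]), 0.56)]
4.3333 [ 0.4445 -0.3291  0.1033] [-0.0556 -3.1388 -0.0021] 0.021399580863700952 29.956381916999817 [-0.3446  0.3918 -0.3369 -0.0007 -0.8447 -1.2611]
shift [-0.1585  1.4012 -0.0655]
turn [ 0.0017 -0.003  -0.0005]
```

View pics/d.png

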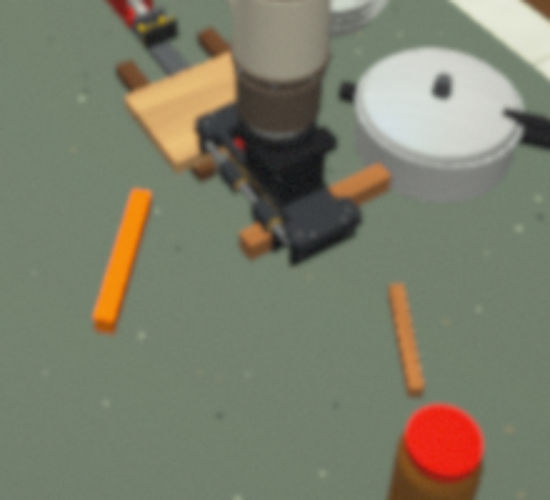

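The strip is held level and untilted (crop centre about 315,212). I'll carry it over the board to the bearers in two moves.

Emit:
{"name": "arm_command", "arguments": {
  "plan": [
    [[-0.03,0.12,-0.07],[0,0,0]],
    [[-0.06,0.25,-0.1],[0,0,0]],
    [[-0.09,0.4,-0.1],[0,0,0]],
    [[-0.12,0.55,-0.1],[0,0,0]],
    [[-0.15,0.7,-0.1],[0,0,0]],
    [[-0.15,0.85,-0.1],[0,0,0]],
    [[-0.15,1.0,-0.1],[0,0,0]],
    [[-0.15,1.0,-0.1],[0,0,0]]
  ]
}}

```text
t: 5.0
tcp_pos: [0.4913, -0.0764, 0.1282]
eef_rot: [-0.045, -3.139, -0.001]
contact_force: [-0.8, -0.5, -0.3]
opening: 0.0216
grasp_force: 30.0
```

Emit:
{"name": "arm_command", "arguments": {
  "plan": [
    [[0,0.1,0],[0,0,0]],
    [[0,0.2,0],[0,0,0]],
    [[0,0.3,0],[0,0,0]],
    [[0,0.38,0],[0,0,0]],
    [[0,0.4,0],[0,0,0]],
    [[0,0.4,0],[0,0,0]],
    [[0,0.4,0],[0,0,0]]
  ]
}}

```text
t: 5.58
tcp_pos: [0.4945, 0.0184, 0.1286]
eef_rot: [-0.055, -3.139, 0.001]
contact_force: [-0.8, -0.3, -1.2]
opening: 0.0217
grasp_force: 30.0
```

```bash
cat >> h.py <<'E'
def avg(n=6,cam='side'):
    S=[]
    for i in range(n):
        robot.snapshot(cam); s=robot.get_state(); S.append(np.r_[s['tcp_pos'],s['contact_force'],s['opening'],s['grasp_force'],s['t']])
    S=np.array(S);m=S.mean(0);m[-1]=S[-1,-1];return m
E
python3 - <<'E'
from h import *
np.set_printoptions(precision=4,suppress=True)
m=avg(5,'top');print(m)
snap('side')
for n in('top','side'):
  for q in ['strip_center','board_edge','lay_mid','pad_face']:
    print(n,q,[(np.round(r['point'],4),round(r['confidence'],2)) for r in robot.pinpoint(n,q)][:3])
print('shift',Ro.from_rotvec(RT).inv().apply(np.array([.4935,.0195,.034])-m[:3])/.25)
print(robot.get_state()['eef_rot'])
E
```

```text
[ 0.4948  0.0179  0.1291 -0.129  -0.1157 -0.9935  0.0218 29.9563  5.8333]
top strip_center [(array([ 0.5303, -0.4619,  0.0106]), 0.76), (array([ 0.33  , -0.2073,  0.0111]), 0.57), (array([0.3853, 0.4545, 0.0048]), 0.49)]
top board_edge [(array([ 0.5512, -0.0194,  0.0301]), 0.71)]
top lay_mid [(array([0.5477, 0.0183, 0.0184]), 0.79)]
top pad_face []
side strip_center [(array([0.5567, 0.017 , 0.1289]), 0.77), (array([ 0.5298, -0.4588,  0.0109]), 0.62), (array([ 0.3311, -0.2084,  0.0111]), 0.6)]
side board_edge [(array([ 0.5497, -0.0195,  0.0311]), 0.85)]
side lay_mid [(array([0.5488, 0.0195, 0.018 ]), 0.77)]
side pad_face [(array([0.55  , 0.0608, 0.0312]), 0.41), (array([0.549 , 0.0199, 0.0207]), 0.35), (array([0.5521, 0.0181, 0.127 ]), 0.17)]
shift [0.0055 0.0064 0.3805]
[0.055  3.1411 0.0001]
```

Emit:
{"name": "arm_command", "arguments": {
  "plan": [
    [[0.01,0,0.08],[0,0,0]],
    [[0.02,0,0.16],[0,0,0]],
    [[0.02,0,0.24],[0,0,0]],
    [[0.02,0,0.3],[0,0,0]],
    [[0.02,0,0.34],[0,0,0]],
    [[0.02,0,0.365],[0,0,0]],
    [[0.02,0,0.37],[0,0,0]],
    [[0.02,0,0.37],[0,0,0]]
  ]
}}

```text
t: 6.95
tcp_pos: [0.4903, 0.019, 0.037]
eef_rot: [-0.054, -3.141, 0.0]
contact_force: [-0.0, 0.2, -0.4]
opening: 0.0217
grasp_force: 30.0
```

```bash
python3 - <<'E'
from h import *
np.set_printoptions(precision=4,suppress=True)
m=avg(4,'side');print(m)
snap('top')
for n in('top','side'):
  for q in ['strip_center']:
    print(n,q,[(np.round(r['point'],4),round(r['confidence'],2)) for r in robot.pinpoint(n,q)][:4])
E
```

```text
[ 0.4908  0.0192  0.0377  0.2392  0.3078 -0.9803  0.0218 29.9564  7.15  ]
top strip_center [(array([ 0.3347, -0.2056,  0.0117]), 0.71), (array([ 0.5299, -0.4629,  0.0113]), 0.63), (array([0.5503, 0.0171, 0.0386]), 0.6), (array([0.5543, 0.1462, 0.0909]), 0.55)]
side strip_center [(array([ 0.5285, -0.4577,  0.014 ]), 0.85), (array([ 0.332 , -0.2105,  0.0143]), 0.83), (array([0.5514, 0.0182, 0.0351]), 0.69)]
```

Emit:
{"name": "arm_command", "arguments": {
  "plan": [
    [[0,0,0.006],[0,0,0]],
    [[0,0,0.012],[0,0,0]],
    [[0,0,0.012],[0,0,0]]
  ]
}}

```text
t: 7.55
tcp_pos: [0.4905, 0.0191, 0.0351]
eef_rot: [0.054, 3.14, -0.0]
contact_force: [-3.3, 0.7, 7.5]
opening: 0.0219
grasp_force: 30.0
```

Emit:
{"name": "arm_command", "arguments": {
  "plan": [
    [[0,0,0],[0,0,0]],
    [[0,0,0],[0,0,0]],
    [[0,0,0],[0,0,0]],
    [[0,0,0],[0,0,0]]
  ],
  "jaw": 0.36
}}

```text
t: 7.88
tcp_pos: [0.4902, 0.0189, 0.0339]
eef_rot: [-0.055, -3.141, 0.0]
contact_force: [-0.2, -0.2, -0.6]
opening: 0.0307
grasp_force: 0.0
```

Emit:
{"name": "arm_command", "arguments": {
  "plan": [
    [[0,0,-0.05],[0,0,0]],
    [[0,0,-0.12],[0,0,0]],
    [[0,0,-0.24],[0,0,0]],
    [[0,0,-0.38],[0,0,0]],
    [[0,0,-0.52],[0,0,0]],
    [[0,0,-0.66],[0,0,0]],
    [[0,0,-0.72],[0,0,0]],
    [[0,0,-0.72],[0,0,0]]
  ]
}}

```text
t: 8.55
tcp_pos: [0.4926, 0.0195, 0.2185]
eef_rot: [0.054, 3.132, 0.004]
contact_force: [0.0, 0.6, 0.2]
opening: 0.0315
grasp_force: 0.0
```

```bash
python3 - <<'E'
from h import *
np.set_printoptions(precision=4,suppress=True)
m=avg(5,'top');print(m)
p,_=snap('side'); q_,_=snap('top')
for n in('top','side'):
  for q in ['strip_center','pad_face','plunger','trigger_grip','handle_grip']:
    print(n,q,[(np.round(r['point'],4),round(r['confidence'],2)) for r in robot.pinpoint(n,q)][:4])
a_=cv2.resize(p[130:290,170:350],(400,356)); b_=cv2.resize(q_[170:260,190:330],(400,257)); b_=cv2.copyMakeBorder(b_,0,99,0,0,0)
cv2.imwrite('pics/e.png',np.hstack([a_,b_])[:,:,::-1])
H=np.array([.556,.187,.155]);print('shift',Ro.from_rotvec(RT).inv().apply(H-[.0006,.0175,0]+[0,0,.055]-m[:3])/.25)
E
```

```text
[ 0.4898  0.0189  0.2136 -0.2078  0.4506 -0.1997  0.0313  0.      8.8   ]
top strip_center [(array([ 0.5322, -0.4625,  0.0158]), 0.75), (array([ 0.3333, -0.2081,  0.0129]), 0.57)]
top pad_face []
top plunger []
top trigger_grip []
top handle_grip [(array([0.5603, 0.1875, 0.1534]), 0.86)]
side strip_center [(array([ 0.3332, -0.2128,  0.013 ]), 0.8), (array([0.5479, 0.0174, 0.0332]), 0.77), (array([ 0.5296, -0.4586,  0.0124]), 0.7)]
side pad_face [(array([0.5519, 0.0589, 0.0296]), 0.65), (array([ 0.7781,  0.0006, -0.    ]), 0.46)]
side plunger [(array([0.5513, 0.0893, 0.036 ]), 0.5), (array([0.3823, 0.4523, 0.0033]), 0.23)]
side trigger_grip []
side handle_grip []
shift [-0.2413  0.6111  0.0143]
```

View pics/e.png

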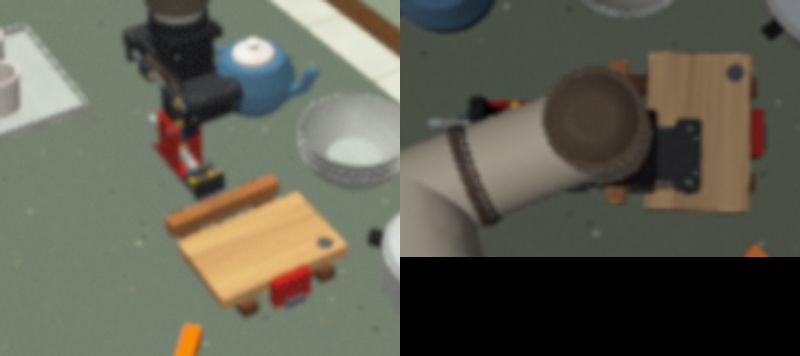

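The strip lies across both bearers (side crop around 225,205), clear of the pad at (205,180). Now I'll go above the handle and trigger with the jaws open.

Emit:
{"name": "arm_command", "arguments": {
  "plan": [
    [[-0.06,0.13,0],[0,0,0]],
    [[-0.12,0.28,0],[0,0,0]],
    [[-0.18,0.43,0],[0,0,0]],
    [[-0.24,0.55,0],[0,0,0]],
    [[-0.24,0.59,0],[0,0,0]],
    [[-0.24,0.59,0],[0,0,0]],
    [[-0.24,0.59,0],[0,0,0]],
    [[-0.24,0.59,0],[0,0,0]]
  ],
  "jaw": 1.0
}}

```text
t: 10.07
tcp_pos: [0.5547, 0.1634, 0.214]
eef_rot: [-0.056, -3.141, 0.001]
contact_force: [-0.6, -1.0, 0.5]
opening: 0.0766
grasp_force: 0.0
```

```bash
python3 - <<'E'
from h import *
np.set_printoptions(precision=4,suppress=True)
m=avg(5,'side');print(m)
p,_=snap('side');snap('top')
for n in('top','side'):
  for q in ['strip_center','pad_face','plunger','trigger_grip','handle_grip','trigger']:
    print(n,q,[(np.round(r['point'],4),round(r['confidence'],2)) for r in robot.pinpoint(n,q)][:4])
cv2.imwrite('pics/f.png',cv2.resize(p[110:260,160:310],None,fx=4,fy=4,interpolation=cv2.INTER_CUBIC)[:,:,::-1])
E
```

```text
[ 0.555   0.1632  0.2144 -0.0615 -0.0456 -0.3557  0.0839  0.     10.3167]
top strip_center [(array([ 0.3376, -0.2058,  0.0124]), 0.77), (array([0.5489, 0.0193, 0.0341]), 0.55), (array([ 0.5293, -0.4633,  0.01  ]), 0.54)]
top pad_face [(array([0.5475, 0.0202, 0.0342]), 0.67), (array([0.5555, 0.0649, 0.0325]), 0.54)]
top plunger [(array([0.5502, 0.0925, 0.0322]), 0.41)]
top trigger_grip []
top handle_grip [(array([0.5591, 0.1854, 0.1534]), 0.92)]
top trigger []
side strip_center [(array([0.5494, 0.0173, 0.0349]), 0.82), (array([ 0.3333, -0.2102,  0.0132]), 0.56), (array([ 0.5321, -0.4587,  0.0123]), 0.53)]
side pad_face [(array([0.5494, 0.0616, 0.0299]), 0.67)]
side plunger [(array([0.5507, 0.0891, 0.0364]), 0.58), (array([0.5496, 0.0158, 0.0335]), 0.3), (array([0.5498, 0.1268, 0.1511]), 0.21)]
side trigger_grip [(array([0.5511, 0.1287, 0.1528]), 0.74), (array([ 0.7369, -0.2626, -0.0013]), 0.56)]
side handle_grip [(array([0.5525, 0.1858, 0.1559]), 0.89)]
side trigger [(array([0.5558, 0.1447, 0.09  ]), 0.64)]
```

View pics/f.png

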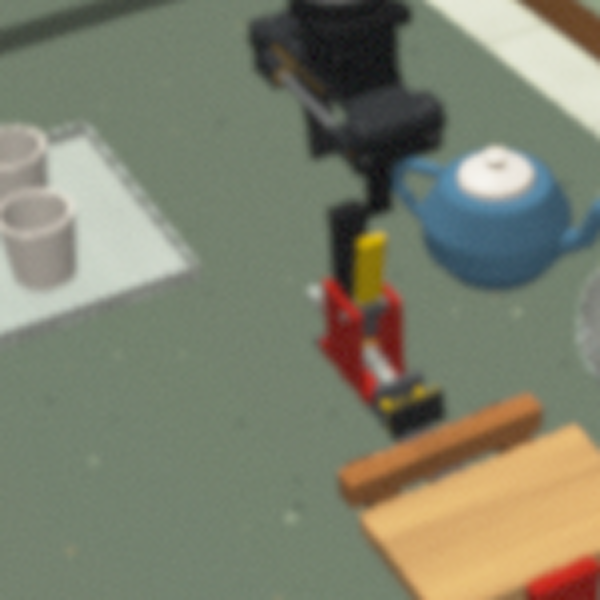

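The side crop shows the open fingers at (318,135) and (378,185), straddling the handle (348,250) and trigger (370,265). Going down.

Emit:
{"name": "arm_command", "arguments": {
  "plan": [
    [[0,0,0.06],[0,0,0]],
    [[0,0,0.12],[0,0,0]],
    [[0,0,0.18],[0,0,0]],
    [[0,0,0.24],[0,0,0]],
    [[0,0,0.28],[0,0,0]],
    [[0,0,0.28],[0,0,0]],
    [[0,0.013,0.28],[0,0,0]],
    [[0,0.026,0.28],[0,0,0]]
  ]
}}

```text
t: 11.68
tcp_pos: [0.5559, 0.1709, 0.1448]
eef_rot: [0.055, 3.14, -0.0]
contact_force: [0.7, -2.7, 0.7]
opening: 0.0871
grasp_force: 1.4
```

Emit:
{"name": "arm_command", "arguments": {
  "plan": [
    [[0,0,0],[0,0,0]],
    [[0,0,0],[0,0,0]]
  ],
  "jaw": 0.8
}}

```text
t: 11.85
tcp_pos: [0.556, 0.1705, 0.1453]
eef_rot: [0.054, 3.14, -0.001]
contact_force: [-1.4, -3.5, 4.1]
opening: 0.0805
grasp_force: 2.0
```

Emit:
{"name": "arm_command", "arguments": {
  "plan": [
    [[0,0,0],[0,0,0]],
    [[0,0,0],[0,0,0]],
    [[0,0,0],[0,0,0]],
    [[0,0,0],[0,0,0]],
    [[0,0,0],[0,0,0]],
    [[0,0,0],[0,0,0]],
    [[0,0,0],[0,0,0]],
    [[0,0,0],[0,0,0]]
  ],
  "jaw": 0.37
}}

```text
t: 12.52
tcp_pos: [0.5559, 0.1673, 0.146]
eef_rot: [0.054, 3.141, -0.009]
contact_force: [0.4, -10.1, 5.9]
opening: 0.0344
grasp_force: 23.3
```

```bash
cat > m.py <<'E'
from h import *
np.set_printoptions(precision=4,suppress=True)
m=avg(3,'side');print(m);snap('top')
for n in('top','side'):
  for q in ['strip_center','pad_face','plunger','trigger_grip','handle_grip']:
    print(n,q,[(np.round(r['point'],4),round(r['confidence'],2)) for r in robot.pinpoint(n,q) if abs(r['point'][0]-.55)<.03 and r['point'][1]>-.1][:3])
E
python3 m.py
```

```text
[  0.5559   0.1675   0.146    0.4595 -11.2191   6.1785   0.0342  30.3674
  12.6667]
top strip_center [(array([0.5489, 0.0164, 0.0328]), 0.81)]
top pad_face [(array([0.5502, 0.0499, 0.0335]), 0.5)]
top plunger [(array([0.5529, 0.079 , 0.0321]), 0.57)]
top trigger_grip []
top handle_grip [(array([0.5579, 0.1872, 0.1542]), 0.83)]
side strip_center [(array([0.5494, 0.0177, 0.0334]), 0.63)]
side pad_face [(array([0.5488, 0.0455, 0.0289]), 0.69)]
side plunger [(array([0.5519, 0.0725, 0.037 ]), 0.78)]
side trigger_grip [(array([0.5519, 0.1516, 0.1524]), 0.66)]
side handle_grip [(array([0.5535, 0.1811, 0.1563]), 0.86)]
```

First pump: the jaw advanced about 15 mm, a full stroke. I'll release, backing off 4 mm, and repeat.

Emit:
{"name": "arm_command", "arguments": {
  "plan": [
    [[0,0,0],[0,0,0]],
    [[0,-0.008,0],[0,0,0]],
    [[0,-0.016,0],[0,0,0]],
    [[0,-0.016,0],[0,0,0]],
    [[0,-0.016,0],[0,0,0]],
    [[0,-0.016,0],[0,0,0]],
    [[0,-0.016,0],[0,0,0]],
    [[0,-0.016,0],[0,0,0]]
  ],
  "jaw": 1.0
}}

```text
t: 13.88
tcp_pos: [0.5552, 0.1672, 0.1435]
eef_rot: [-0.055, -3.141, -0.001]
contact_force: [1.4, -3.1, -0.3]
opening: 0.0795
grasp_force: 0.9
```

Emit:
{"name": "arm_command", "arguments": {
  "plan": [
    [[0,0,0],[0,0,0]],
    [[0,0,0],[0,0,0]],
    [[0,0,0],[0,0,0]]
  ]
}}

```text
t: 14.13
tcp_pos: [0.5552, 0.1674, 0.1438]
eef_rot: [-0.055, -3.141, -0.001]
contact_force: [-0.1, 1.0, -0.9]
opening: 0.0864
grasp_force: 0.0
```

Emit:
{"name": "arm_command", "arguments": {
  "plan": [
    [[0,0.008,0],[0,0,0]],
    [[0,0.016,0],[0,0,0]],
    [[0,0.016,0],[0,0,0]],
    [[0,0.016,0],[0,0,0]],
    [[0,0.016,0],[0,0,0]],
    [[0,0.016,0],[0,0,0]],
    [[0,0.016,0],[0,0,0]],
    [[0,0.016,0],[0,0,0]]
  ],
  "jaw": 0.37
}}

```text
t: 14.8
tcp_pos: [0.5554, 0.1677, 0.1453]
eef_rot: [-0.054, -3.14, 0.009]
contact_force: [0.1, -11.0, 6.3]
opening: 0.0418
grasp_force: 5.8
```

Emit:
{"name": "arm_command", "arguments": {
  "plan": [
    [[0,0,0],[0,0,0]],
    [[0,0,0],[0,0,0]]
  ]
}}

```text
t: 14.97
tcp_pos: [0.5553, 0.1674, 0.1452]
eef_rot: [-0.054, -3.14, 0.01]
contact_force: [0.4, -9.6, 6.7]
opening: 0.0343
grasp_force: 27.6
```

```bash
python3 m.py
```

```text
[  0.5553   0.1674   0.1452   0.2954 -10.9483   6.1739   0.0341  30.3972
  15.1167]
top strip_center [(array([0.5482, 0.0212, 0.0352]), 0.56)]
top pad_face [(array([0.553 , 0.031 , 0.0358]), 0.53)]
top plunger [(array([0.5502, 0.0609, 0.0315]), 0.55)]
top trigger_grip []
top handle_grip [(array([0.5607, 0.1861, 0.1529]), 0.97)]
side strip_center [(array([0.5493, 0.0179, 0.0315]), 0.96)]
side pad_face [(array([0.5519, 0.0274, 0.0313]), 0.57)]
side plunger []
side trigger_grip [(array([0.5499, 0.1547, 0.155 ]), 0.54), (array([0.5525, 0.1872, 0.1571]), 0.36)]
side handle_grip [(array([0.5566, 0.1825, 0.1579]), 0.89)]
```

Emit:
{"name": "arm_command", "arguments": {
  "plan": [
    [[0,0,0],[0,0,0]],
    [[0,-0.008,0],[0,0,0]],
    [[0,-0.016,0],[0,0,0]],
    [[0,-0.016,0],[0,0,0]],
    [[0,-0.016,0],[0,0,0]],
    [[0,-0.016,0],[0,0,0]],
    [[0,-0.016,0],[0,0,0]],
    [[0,-0.016,0],[0,0,0]]
  ],
  "jaw": 1.0
}}

```text
t: 16.33
tcp_pos: [0.5551, 0.1671, 0.1433]
eef_rot: [-0.055, -3.14, -0.0]
contact_force: [-0.3, -1.1, -1.4]
opening: 0.0794
grasp_force: 0.9
```

Emit:
{"name": "arm_command", "arguments": {
  "plan": [
    [[0,0,0],[0,0,0]],
    [[0,0,0],[0,0,0]],
    [[0,0,0],[0,0,0]]
  ]
}}

```text
t: 16.58
tcp_pos: [0.5555, 0.1675, 0.144]
eef_rot: [0.054, 3.141, 0.001]
contact_force: [-0.6, -0.2, 0.2]
opening: 0.0862
grasp_force: 0.0
```

Emit:
{"name": "arm_command", "arguments": {
  "plan": [
    [[0,0.008,0],[0,0,0]],
    [[0,0.016,0],[0,0,0]],
    [[0,0.016,0],[0,0,0]],
    [[0,0.016,0],[0,0,0]],
    [[0,0.016,0],[0,0,0]],
    [[0,0.016,0],[0,0,0]],
    [[0,0.016,0],[0,0,0]],
    [[0,0.016,0],[0,0,0]]
  ],
  "jaw": 0.37
}}

```text
t: 17.25
tcp_pos: [0.5555, 0.1676, 0.1455]
eef_rot: [-0.054, -3.14, 0.009]
contact_force: [0.5, -11.6, 7.3]
opening: 0.042
grasp_force: 6.0
```

Emit:
{"name": "arm_command", "arguments": {
  "plan": [
    [[0,0,0],[0,0,0]],
    [[0,0,0],[0,0,0]]
  ]
}}

```text
t: 17.42
tcp_pos: [0.5555, 0.1674, 0.1454]
eef_rot: [-0.054, -3.14, 0.009]
contact_force: [0.3, -9.2, 7.2]
opening: 0.0343
grasp_force: 26.7
```

```bash
python3 m.py
```

```text
[  0.5555   0.1674   0.1454   0.6634 -11.2251   6.5604   0.0339  30.4443
  17.5667]
top strip_center [(array([0.5464, 0.0042, 0.0344]), 0.57)]
top pad_face [(array([0.5508, 0.0205, 0.0349]), 0.59)]
top plunger [(array([0.5525, 0.0452, 0.0328]), 0.7)]
top trigger_grip [(array([ 0.5536, -0.0193,  0.0322]), 0.45)]
top handle_grip [(array([0.5602, 0.1878, 0.153 ]), 0.9)]
side strip_center [(array([0.5482, 0.006 , 0.0326]), 0.8)]
side pad_face [(array([0.5476, 0.0144, 0.0318]), 0.57)]
side plunger [(array([0.5517, 0.0465, 0.0347]), 0.71)]
side trigger_grip [(array([0.5503, 0.0211, 0.0172]), 0.61), (array([0.5493, 0.1552, 0.1537]), 0.58)]
side handle_grip [(array([0.5517, 0.1857, 0.154 ]), 0.72)]
```

Emit:
{"name": "arm_command", "arguments": {
  "plan": [
    [[0,0,0],[0,0,0]],
    [[0,-0.008,0],[0,0,0]],
    [[0,-0.016,0],[0,0,0]],
    [[0,-0.016,0],[0,0,0]],
    [[0,-0.016,0],[0,0,0]],
    [[0,-0.016,0],[0,0,0]],
    [[0,-0.016,0],[0,0,0]],
    [[0,-0.016,0],[0,0,0]]
  ],
  "jaw": 1.0
}}

```text
t: 18.78
tcp_pos: [0.5551, 0.1671, 0.1433]
eef_rot: [-0.055, -3.14, -0.0]
contact_force: [1.0, -1.6, -1.6]
opening: 0.0798
grasp_force: 0.9
```

Emit:
{"name": "arm_command", "arguments": {
  "plan": [
    [[0,0,0],[0,0,0]],
    [[0,0,0],[0,0,0]],
    [[0,0,0],[0,0,0]]
  ]
}}

```text
t: 19.03
tcp_pos: [0.5554, 0.1674, 0.1439]
eef_rot: [0.054, 3.141, 0.001]
contact_force: [0.2, 1.4, -0.0]
opening: 0.0867
grasp_force: 0.0
```

Emit:
{"name": "arm_command", "arguments": {
  "plan": [
    [[0,0.008,0],[0,0,0]],
    [[0,0.016,0],[0,0,0]],
    [[0,0.016,0],[0,0,0]],
    [[0,0.016,0],[0,0,0]],
    [[0,0.016,0],[0,0,0]],
    [[0,0.016,0],[0,0,0]],
    [[0,0.016,0],[0,0,0]]
  ],
  "jaw": 0.6
}}

```text
t: 19.62
tcp_pos: [0.5555, 0.1683, 0.1454]
eef_rot: [-0.054, -3.14, 0.007]
contact_force: [-0.2, -10.8, 6.8]
opening: 0.0546
grasp_force: 5.1
```

```bash
python3 m.py
```

```text
[  0.5555   0.1679   0.1453  -0.2085 -10.0899   6.0591   0.053    5.1818
  19.7667]
top strip_center [(array([0.5448, 0.0006, 0.0335]), 0.78)]
top pad_face [(array([0.5463, 0.0128, 0.0365]), 0.54)]
top plunger []
top trigger_grip []
top handle_grip [(array([0.5591, 0.1899, 0.1555]), 0.57), (array([0.5487, 0.0165, 0.0185]), 0.39)]
side strip_center [(array([0.5495, 0.0015, 0.0334]), 0.85)]
side pad_face [(array([0.549 , 0.0069, 0.0298]), 0.36), (array([0.5506, 0.0018, 0.0287]), 0.21)]
side plunger [(array([0.553 , 0.0369, 0.0366]), 0.74)]
side trigger_grip [(array([0.5519, 0.1415, 0.1536]), 0.54)]
side handle_grip [(array([0.5539, 0.1847, 0.157 ]), 0.72)]
```

Emit:
{"name": "arm_command", "arguments": {
  "plan": [
    [[0,0,0],[0,0,0]],
    [[0,0,0],[0,0,0]],
    [[0,0,0],[0,0,0]],
    [[0,0,0],[0,0,0]],
    [[0,0,0],[0,0,0]]
  ],
  "jaw": 0.46
}}

```text
t: 20.73
tcp_pos: [0.5555, 0.1675, 0.1454]
eef_rot: [-0.055, -3.14, 0.009]
contact_force: [0.7, -10.7, 7.8]
opening: 0.0406
grasp_force: 5.9
```

```bash
python3 m.py
```

```text
[  0.5555   0.1675   0.1454   0.2653 -11.0722   6.326    0.0404   5.8836
  20.8833]
top strip_center [(array([ 0.5493, -0.0045,  0.033 ]), 0.87)]
top pad_face [(array([0.5512, 0.0071, 0.0354]), 0.49)]
top plunger [(array([0.551 , 0.0348, 0.0302]), 0.63)]
top trigger_grip []
top handle_grip [(array([0.5571, 0.1868, 0.1559]), 0.81)]
side strip_center [(array([ 0.5501, -0.0067,  0.0328]), 0.79)]
side pad_face [(array([0.5472, 0.0036, 0.0308]), 0.41)]
side plunger [(array([0.5511, 0.0338, 0.037 ]), 0.76)]
side trigger_grip [(array([0.5521, 0.1482, 0.1538]), 0.62)]
side handle_grip [(array([0.551 , 0.1806, 0.1571]), 0.81)]
```

Emit:
{"name": "arm_command", "arguments": {
  "plan": [
    [[0,0,0],[0,0,0]],
    [[0,0,0],[0,0,0]],
    [[0,0,0],[0,0,0]],
    [[0,0,0],[0,0,0]],
    [[0,0,0],[0,0,0]]
  ],
  "jaw": 0.37
}}

```text
t: 21.85
tcp_pos: [0.5554, 0.1674, 0.1453]
eef_rot: [-0.054, -3.14, 0.009]
contact_force: [0.7, -10.3, 6.3]
opening: 0.0339
grasp_force: 30.4
```

```bash
python3 m.py
```

```text
[  0.5555   0.1674   0.1453   0.368  -11.21     6.4511   0.0341  30.4379
  22.    ]
top strip_center [(array([ 0.5466, -0.0094,  0.0345]), 0.54)]
top pad_face [(array([0.5491, 0.0052, 0.0377]), 0.6)]
top plunger [(array([0.5553, 0.0313, 0.0303]), 0.49)]
top trigger_grip []
top handle_grip [(array([0.5506, 0.0058, 0.0364]), 0.61), (array([0.5588, 0.1905, 0.1558]), 0.55)]
side strip_center [(array([ 0.549 , -0.0077,  0.0324]), 0.76)]
side pad_face [(array([0.5483, 0.0043, 0.033 ]), 0.6)]
side plunger [(array([0.5522, 0.0308, 0.035 ]), 0.5)]
side trigger_grip [(array([0.5535, 0.1549, 0.1565]), 0.66)]
side handle_grip [(array([0.555 , 0.1838, 0.1562]), 0.95)]
```

Strip is home with almost no pad compression. I'll do the fifth pump in steps, watching the force.

Emit:
{"name": "arm_command", "arguments": {
  "plan": [
    [[0,0,0],[0,0,0]],
    [[0,-0.008,0],[0,0,0]],
    [[0,-0.016,0],[0,0,0]],
    [[0,-0.016,0],[0,0,0]],
    [[0,-0.016,0],[0,0,0]],
    [[0,-0.016,0],[0,0,0]],
    [[0,-0.016,0],[0,0,0]],
    [[0,-0.016,0],[0,0,0]]
  ],
  "jaw": 1.0
}}

```text
t: 23.22
tcp_pos: [0.5551, 0.1671, 0.1433]
eef_rot: [-0.055, -3.14, -0.0]
contact_force: [-0.1, -3.1, -1.1]
opening: 0.0793
grasp_force: 0.9
```

Emit:
{"name": "arm_command", "arguments": {
  "plan": [
    [[0,0,0],[0,0,0]],
    [[0,0,0],[0,0,0]],
    [[0,0,0],[0,0,0]]
  ]
}}

```text
t: 23.47
tcp_pos: [0.5554, 0.1674, 0.144]
eef_rot: [0.054, 3.141, 0.001]
contact_force: [-0.7, -0.2, -0.4]
opening: 0.0865
grasp_force: 0.0
```

```bash
python3 m.py
```

```text
[ 0.5555  0.1673  0.1441  0.5692 -0.4283  0.1275  0.0866  0.     23.6167]
top strip_center [(array([ 0.548 , -0.0071,  0.0311]), 0.66)]
top pad_face [(array([0.5509, 0.003 , 0.0349]), 0.64)]
top plunger [(array([0.551 , 0.0304, 0.0318]), 0.62)]
top trigger_grip []
top handle_grip [(array([0.5627, 0.186 , 0.1532]), 0.66)]
side strip_center [(array([ 0.5502, -0.0069,  0.0342]), 0.73)]
side pad_face [(array([0.5535, 0.1837, 0.1554]), 0.68), (array([ 0.5456, -0.0001,  0.0301]), 0.46)]
side plunger [(array([0.5529, 0.0295, 0.0373]), 0.58)]
side trigger_grip [(array([0.5513, 0.1262, 0.1508]), 0.5)]
side handle_grip [(array([0.553 , 0.185 , 0.1553]), 0.87)]
```

Emit:
{"name": "arm_command", "arguments": {
  "plan": [
    [[0,0.008,0],[0,0,0]],
    [[0,0.016,0],[0,0,0]],
    [[0,0.016,0],[0,0,0]],
    [[0,0.016,0],[0,0,0]],
    [[0,0.016,0],[0,0,0]],
    [[0,0.016,0],[0,0,0]],
    [[0,0.016,0],[0,0,0]]
  ],
  "jaw": 0.75
}}

```text
t: 24.75
tcp_pos: [0.5554, 0.1685, 0.1452]
eef_rot: [-0.055, -3.14, 0.006]
contact_force: [-1.6, -8.4, 6.8]
opening: 0.0658
grasp_force: 4.5
```

```bash
python3 m.py
```

```text
[ 0.5554  0.1684  0.1452 -0.1374 -8.2464  5.8758  0.0656  4.5062 24.9   ]
top strip_center [(array([ 0.5467, -0.007 ,  0.0341]), 0.57)]
top pad_face [(array([0.5487, 0.0048, 0.033 ]), 0.49)]
top plunger [(array([0.5498, 0.0285, 0.0331]), 0.47)]
top trigger_grip []
top handle_grip [(array([0.5594, 0.1871, 0.1541]), 0.57)]
side strip_center [(array([ 0.5479, -0.0089,  0.0323]), 0.69)]
side pad_face [(array([ 0.548 , -0.0003,  0.0287]), 0.59)]
side plunger [(array([0.5493, 0.0273, 0.0387]), 0.51)]
side trigger_grip [(array([0.5496, 0.1359, 0.1554]), 0.48), (array([0.5585, 0.1448, 0.0911]), 0.17)]
side handle_grip [(array([0.5541, 0.1833, 0.1578]), 0.75)]
```

Emit:
{"name": "arm_command", "arguments": {
  "plan": [
    [[0,0,0],[0,0,0]],
    [[0,0,0],[0,0,0]],
    [[0,0,0],[0,0,0]],
    [[0,0,0],[0,0,0]]
  ],
  "jaw": 0.65
}}

```text
t: 25.78
tcp_pos: [0.5554, 0.1678, 0.1455]
eef_rot: [-0.055, -3.14, 0.008]
contact_force: [-0.6, -9.5, 7.6]
opening: 0.0574
grasp_force: 5.5
```

```bash
python3 m.py
```

```text
[  0.5554   0.1677   0.1455  -0.042  -10.5884   7.4615   0.0569   5.4984
  25.9333]
top strip_center [(array([ 0.5481, -0.0076,  0.0343]), 0.83), (array([ 0.5536, -0.0197,  0.0324]), 0.27)]
top pad_face [(array([0.5513, 0.0032, 0.0352]), 0.44)]
top plunger [(array([0.552 , 0.0271, 0.0311]), 0.56)]
top trigger_grip []
top handle_grip [(array([0.5574, 0.1889, 0.1538]), 0.78)]
side strip_center [(array([ 0.5467, -0.0083,  0.0343]), 0.63), (array([0.5525, 0.185 , 0.1536]), 0.16)]
side pad_face [(array([0.5458, 0.0012, 0.0298]), 0.44)]
side plunger [(array([0.5503, 0.0235, 0.0368]), 0.63)]
side trigger_grip [(array([0.5483, 0.141 , 0.1557]), 0.54)]
side handle_grip [(array([0.5555, 0.1843, 0.1543]), 0.74)]
```

Emit:
{"name": "arm_command", "arguments": {
  "plan": [
    [[0,0,0],[0,0,0]],
    [[0,0,0],[0,0,0]],
    [[0,0,0],[0,0,0]],
    [[0,0,0],[0,0,0]]
  ],
  "jaw": 0.6
}}

```text
t: 26.82
tcp_pos: [0.5554, 0.1669, 0.1456]
eef_rot: [-0.055, -3.14, 0.01]
contact_force: [0.5, -12.7, 7.7]
opening: 0.0528
grasp_force: 6.3
```

```bash
cat > k.py <<'E'
from h import *
np.set_printoptions(precision=4,suppress=True)
m=avg(2,'side');print(m)
R={}
for i in range(4):
  for n in('top','side'):
    snap(n)
    for q in ['plunger','pad_face','strip_center']:
      for r in robot.pinpoint(n,q):
        y=r['point'][1]; x=r['point'][0]
        ref={'plunger':.025,'pad_face':.002,'strip_center':-.008}[q]
        if abs(x-.55)<.02 and abs(y-ref)<.012: R.setdefault((q,n),[]).append(y);break
for k,v in R.items(): print(k,np.round(v,4),'mean %.4f'%np.mean(v))
print(robot.get_state()['t'])
E
python3 k.py
```

```text
[  0.5554   0.1669   0.1456   0.2305 -12.3697   7.7685   0.0525   6.282
  26.9167]
('plunger', 'top') [0.0261 0.0274 0.0244 0.029 ] mean 0.0267
('pad_face', 'top') [0.0055 0.0031 0.0015 0.004 ] mean 0.0035
('strip_center', 'top') [-0.0071 -0.0061 -0.0049 -0.0033] mean -0.0053
('plunger', 'side') [0.0234 0.0228 0.0242 0.0205] mean 0.0227
('pad_face', 'side') [0.0007 0.002  0.0028 0.0015] mean 0.0017
('strip_center', 'side') [-0.0086 -0.0068 -0.0059 -0.0093] mean -0.0076
28.5167
```

```bash
python3 -c "
from h import *
s=robot.get_state();print(s['t'],s['ft_torque'],s['contact_force'],s['tcp_pos'],s['opening'],s['grasp_force'])"
```

```text
28.5167 [-3.84695005 -0.03809617 -0.02742883] [  0.16706785 -11.91312651   8.50667553] [0.55534023 0.16684197 0.14556057] 0.05263380464333545 6.287752723219455
```

Emit:
{"name": "arm_command", "arguments": {
  "plan": [
    [[0,0,0],[0,0,0]],
    [[0,0,0],[0,0,0]],
    [[0,0,0],[0,0,0]],
    [[0,0,0],[0,0,0]]
  ],
  "jaw": 0.56
}}

```text
t: 28.85
tcp_pos: [0.5553, 0.166, 0.1456]
eef_rot: [-0.055, -3.139, 0.013]
contact_force: [1.5, -15.2, 8.7]
opening: 0.0494
grasp_force: 7.5
```

```bash
python3 -c "
from h import *
for i in range(3):
  snap('side');s=robot.get_state();print(s['t'],s['ft_torque'],s['contact_force'],s['tcp_pos'],s['opening'],s['grasp_force'])"; python3 k.py
```

```text
28.9 [-4.70047966e+00 -2.40814538e-01 -2.13988277e-03] [  0.64111574 -16.04217581   8.93688567] [0.55531585 0.16591616 0.14561526] 0.04900131579173388 7.546695928322151
28.95 [-4.71770548 -0.28061483  0.04738989] [  1.24385035 -15.19598841   7.52347699] [0.55529873 0.16591672 0.14560228] 0.048953358376524286 7.5492671225219965
29.0 [-4.73220591 -0.28959405 -0.0129359 ] [  1.39699768 -15.07894935   8.31056332] [0.5553239  0.16589118 0.14561276] 0.04892771973093501 7.5503407657379285
[  0.5553   0.1659   0.1456   0.8468 -14.8765   8.4359   0.0492   7.551
  29.1   ]
('plunger', 'top') [0.0273 0.0239 0.0234 0.0279] mean 0.0256
('pad_face', 'top') [0.003  0.0034 0.0035 0.0048] mean 0.0037
('strip_center', 'top') [-0.0071 -0.0066 -0.0063 -0.009 ] mean -0.0072
('plunger', 'side') [0.0224 0.0246 0.0199 0.0253] mean 0.0231
('strip_center', 'side') [-0.0092 -0.0066 -0.0106 -0.0092] mean -0.0089
('pad_face', 'side') [ 0.0015 -0.0015 -0.0009] mean -0.0003
30.7
```

Contact is now low on the finger. The pad reads about 5–6 mm in by force and vision, so I'll squeeze a little more by easing the arm toward the handle.

Emit:
{"name": "arm_command", "arguments": {
  "plan": [
    [[0,0.005,0],[0,0,0]],
    [[0,0.01,0],[0,0,0]],
    [[0,0.016,0],[0,0,0]],
    [[0,0.016,0],[0,0,0]]
  ]
}}

```text
t: 31.03
tcp_pos: [0.5553, 0.1687, 0.1456]
eef_rot: [-0.054, -3.138, 0.017]
contact_force: [2.4, -18.5, 9.1]
opening: 0.049
grasp_force: 9.4
```

```bash
python3 -c "
from h import *
for i in range(2):
  snap('side');s=robot.get_state();print(s['t'],s['ft_torque'],s['contact_force'],s['tcp_pos'],s['eef_rot'],s['opening'],s['grasp_force'])"; python3 k.py
```

```text
31.0833 [-5.77899728 -0.45684254  0.02871879] [  1.80822688 -17.52165233   8.39800757] [0.55535187 0.16871125 0.14561563] [-0.05423928 -3.13817077  0.01713664] 0.04883165593097008 9.318106770515442
31.1333 [-5.80501477 -0.54479868  0.0920758 ] [  1.78763445 -18.3761907    7.50892443] [0.55535744 0.16869415 0.14564148] [-0.05437252 -3.13821554  0.01698431] 0.04861058483836831 9.293310642242432
[  0.5554   0.1687   0.1456   1.6187 -18.7906   8.3058   0.0489   9.2763
  31.2333]
('plunger', 'top') [0.0241 0.0233 0.0258 0.0259] mean 0.0248
('pad_face', 'top') [0.0028 0.0021 0.0058 0.0015] mean 0.0030
('strip_center', 'top') [-0.0068 -0.0061 -0.0042 -0.0059] mean -0.0057
('plunger', 'side') [0.019  0.0175 0.0218 0.0213] mean 0.0199
('pad_face', 'side') [0.0009 0.0008 0.0024 0.0015] mean 0.0014
('strip_center', 'side') [-0.0072 -0.007  -0.0095 -0.0066] mean -0.0076
32.8333
```

Emit:
{"name": "arm_command", "arguments": {
  "plan": [
    [[0,0.004,0],[0,0,0]],
    [[0,0.008,0],[0,0,0]],
    [[0,0.008,0],[0,0,0]],
    [[0,0.008,0],[0,0,0]]
  ]
}}

```text
t: 33.17
tcp_pos: [0.5554, 0.17, 0.1456]
eef_rot: [-0.054, -3.138, 0.019]
contact_force: [1.6, -20.3, 8.6]
opening: 0.0491
grasp_force: 10.2
```

```bash
sed -i 's/range(4)/range(3)/' k.py; python3 k.py; python3 - <<'E'
from h import *
p,_=snap('side');cv2.imwrite('pics/g.png',cv2.resize(p[110:260,160:310],None,fx=4,fy=4,interpolation=cv2.INTER_CUBIC)[:,:,::-1])
s=robot.get_state();print(s['t'],s['tcp_pos'],s['opening'],s['grasp_force'])
E
```

```text
[  0.5554   0.17     0.1456   2.6454 -19.3207   7.9745   0.049   10.2333
  33.2667]
('plunger', 'top') [0.0223 0.0246 0.0231] mean 0.0233
('pad_face', 'top') [0.0007 0.0034] mean 0.0020
('strip_center', 'top') [-0.009  -0.0053 -0.007 ] mean -0.0071
('plunger', 'side') [0.0224 0.0187 0.02  ] mean 0.0204
('pad_face', 'side') [0.0017 0.0019 0.0011] mean 0.0016
('strip_center', 'side') [-0.0065 -0.0073] mean -0.0069
34.4667
34.5167 [0.55537377 0.17003725 0.14563565] 0.048722037274153675 10.223679504124448
```

View pics/g.png

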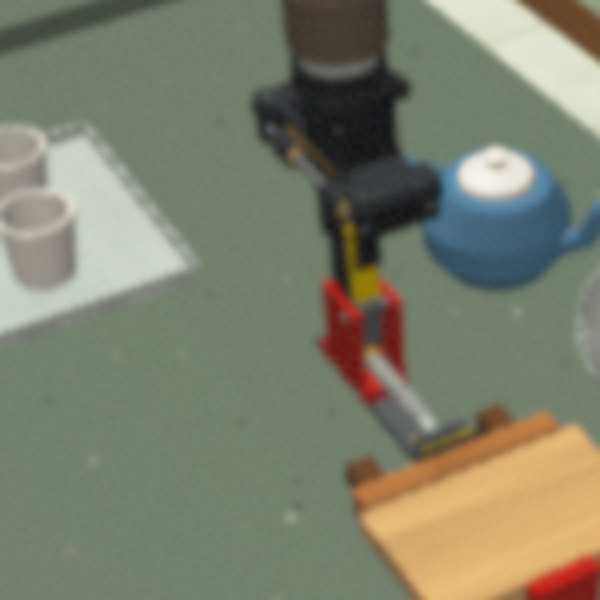

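The picture shows the strip tight along the board edge (455,465), the jaw against it at (440,437) and the trigger held squeezed. Force suggests about 10.5 mm of pad compression and vision about 8.6 mm, so roughly half-way.

```bash
python3 -c "
from cell import robot
print(robot.sign_off())"
```

```text
the job is handed in; nothing more can be done
None
```

The job is handed in: the strip is tight against the board, and the trigger is still held squeezed with the pad about half-way in (my estimate is 8.6–10.5 mm, from vision and force); the arm touched none of the other kitchen things that I could see.

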